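# Move a weld kit to the wooden rack in reverse order

## Task

The four things for the next weld stand in a row on the blocks of the steel strip. Move them all to the empty wooden rack in reverse order, left for right: what is leftmost on the strip goes on the rightmost place of the rack, and so on. Set each one in the middle of its own place, lengthwise on it and the same way up as it was.

Things in the scene. Friction and masses are not known exactly. Their poses are not given: they have to be found in the camera images.
- alu_bar: loose plain aluminium bar of square section, 140 x 25 x 25 mm, lying; origin at the centre of its underside, long along its own x, z up. About 0.24 kg
- electrode_tube: loose slim flat plastic tube of welding electrodes with a cap, 169 mm long, 18 mm wide, 11 mm high, lying; origin at the centre of its underside, long along its own y, z up
- gas_cup: loose ceramic torch cup (short round nozzle), standing upright, at most 20 mm in diameter, 37 mm high; origin at the centre of its underside, z up
- tape_measure: loose pocket tape measure standing upright on its long edge: 75 mm long along its own y, 35 mm wide along its own x (case 34 mm wide, from y = -30 to +37 mm; a small hook at the -y end), 64 mm high; origin at the centre of its underside, z up
- block_alu_bar: fixed support block on the bench strip on which the aluminium bar stands at the start: aluminium with a black rubber face, 110 mm along its x, 44 mm along its y, flat top 14 mm above its origin (centre of its underside), that is 20 mm above the bench. All four blocks look alike
- block_electrode_tube: fixed support block on the bench strip on which the electrode tube stands at the start: aluminium with a black rubber face, 110 mm along its x, 44 mm along its y, flat top 14 mm above its origin (centre of its underside), that is 20 mm above the bench. All four blocks look alike
- block_gas_cup: fixed support block on the bench strip on which the gas cup stands at the start: aluminium with a black rubber face, 110 mm along its x, 44 mm along its y, flat top 14 mm above its origin (centre of its underside), that is 20 mm above the bench. All four blocks look alike
- block_tape_measure: fixed support block on the bench strip on which the tape measure stands at the start: aluminium with a black rubber face, 110 mm along its x, 44 mm along its y, flat top 14 mm above its origin (centre of its underside), that is 20 mm above the bench. All four blocks look alike
- bench_strip: fixed steel strip, 290 mm along its y (left-right as seen from the robot, +y to the left), 90 mm along its x, 6 mm thick, origin at the centre of its underside, on the bench. The four blocks stand on it at y = +108, +36, -36 and -108 mm of its frame; which thing and block is in which place varies. The strip may be the nearer or the farther of the two rows
- wood_rack: fixed plywood-based rack, empty at the start, 312 mm along its y (left-right as seen from the robot, +y to the left), origin at the centre of its underside, on the bench. It has four flat rubber-faced places, each 110 mm along the rack's x and 44 mm along its y, centred at y = +108, +36, -36 and -108 mm of its frame, their tops 20 mm above the bench; between the places are gaps 28 mm wide; wooden cheeks 16 mm high at both ends
Things that resemble listed ones, but are neither listed nor needed, are in the scene too. What is shaped like the tape_measure but black or purple is not meant.

How it is judged:
By the outcome, as a careful person would: the job done as asked, in the order asked, and still so for the second after the job is handed in, with the robot touching nothing.
It also fails if it takes over 99 s, if anything falls off the work surface, if the arm or the gripper's body presses on something with over 40 N, if the wrist force passes 120 N, or if a joint passes its speed limit or range.

## Robot

A 7-joint arm with a two-finger parallel gripper is mounted at the origin on the work surface; the furniture and walls round the work are solid. World frame = base frame: x ahead of the robot, y to its left, z up, the work surface at z = 0. Lengths are in m, angles in rad, forces in N, time in s.
With the tool pointing down it reaches from about 0.4 to 0.85 m from the base axis. Payload 10.4 kg.
Tool frame: the origin (TCP) lies midway between the tips of the shut fingers; the grasp point (between the pads) lies 19 mm behind it; z points along the fingers, y is the line along which they close (so a half turn about z gives the same grasp; the last joint's range is limited). The gripper opens to 85 mm and grips with 20 to 120 N. Pads are 22 mm wide; open, the fingers measure 114 mm over their backs; the gripper's body (76 mm by 85 mm) begins 54 mm behind the grasp point. The pads swing forward as they close: fully open they stand 13 mm farther back than shut.
Start: joints at [1.109, 0.332, -0.065, 1.46, 0.022, 1.35, -0.088], TCP at [0.266, -0.566, 0.231] pointing down, gripper open.
Joint ranges: [-2.6, 2.6], [-0.5, 2.12], [-1.47, 1.34], [0.16, 2.42], [-1.27, 4.41], [0.06, 2.06], [-2.6, 2.6]. Speed limits (rad/s): [2.22, 2.22, 2.79, 2.79, 3.14, 3.14, 3.14].

## Interface

Orientations are given as a unit quaternion [x, y, z, w].
In Python, from workcell import get_obs, camera, camera_params, hand_in gives the robot as it stands.
- The arm moves only by the tool carry_out, never from a script. Its argument "commands" is a list that holds one entry, the list of rows, each a list of 6 numbers: the shift along the tool's x, y, z in units of 40 mm (1.0 is 40 mm), then the turn, a rotation vector about the tool's x, y, z in units of 6 degrees (1.0 is 6 degrees). In form: [[[x, y, z, ax, ay, az], ...]]. A call has 1 to 20 rows; each row shifts and turns the commanded pose from where the row before left it, along the tool's axes as they then stand; what a row does not reach is not made up. A row lasts 1/12 s, in which the tool goes at most 41.7 mm and 7.16 degrees, less where a joint would pass 70% of its speed; a pose out of reach is approached as far as the arm can. A call is refused whole if a number of a shift passes 1 or a number of a turn 1, either way. A call with a gripper value outside its range is refused whole. "hand" is the closure, from -1 (fully open) to 1 (shut), set as the call begins (left out, the last holds). The fingers move at their own pace and stop on an object; "force" is the grip in N (left out, the last holds). Time passes only in rows, so rows that do not move let the fingers close. It gives the time, the measured TCP pose, the force, the opening and the grip force at its end, in the units of the state.
- get_obs(): the state, without advancing time (a new reading comes with each control period).
- camera(name): name is "scene" or "side" or "wrist"; returns the picture (480x640x3 uint8, red, green, blue); there is no depth.
- camera_params(name): a dict with "mtx" (3x3 intrinsics, pixels), "k1" (the pictures are not rectified: a ray, as slopes to the right and down, at radius r is drawn at 1 + k1 r^2 times it, then the intrinsics apply), "R" (3x3) and "t" (3): a world point X has camera coordinates R X + t. Camera axes: x right, y down, z forward; pixel columns grow to the right and rows downward; lengths in m; the calibration is good to about 2 mm. A picture is of the moment at which its call begins: read the wrist's pose just before it. camera_params takes no time and is no camera call; for the wrist camera it gives the pose at the moment of the call.
- hand_in(): hands the job in; it is judged then, once.
The state is a dict: "clock": time; "joint_pos": joint angles; "joint_velocities": joint speeds; "tau": joint torques, N m; "position": TCP position; "ee_rot": TCP orientation; "ft_force": force on the tool from outside, world axes, zero at the start; "torque": the same for the moment, N m; "grip_width": opening from 0.0 (shut) to 1.0 (fully open); "grasp_force": force on a finger pad.
Only numpy, scipy, OpenCV 4.12 (cv2) and the standard library are available. Lean on these libraries where they do the work, as an engineer would, in place of code of your own. Each camera call takes 0.05 s, during which the arm holds its last target. There are 200 camera calls.

## Working session

There is one attempt and no reset: what is moved stays moved. The work goes in short steps, Python scripts to look and compute and a tool call to move; the robot and the scene stay as the last step left them, time stands still between calls to the robot, and variables do not carry over. Pictures are saved under pics/ and viewed, at most 14 in all, crops included, and the job is handed in when it is done.

Besides the shell and the picture viewer there is one more tool, called as a command line: name --argument value ..., lists and objects as JSON in quotes. carry_out: Moves the arm, as the interface text tells. Its arguments: {"type":"object","properties":{"commands":{"type":"array"},"hand":{"type":"number"},"force":{"type":"number"}},"required":["commands"]}

```bash
ls; mkdir -p pics; python3 - <<'E'
from workcell import *
import cv2
o=get_obs(); print({k:(o[k]) for k in ('clock','position','ee_rot','grip_width')})
for n in ('scene','side'):
    cv2.imwrite(f'pics/{n}0.png',cv2.cvtColor(camera(n),cv2.COLOR_RGB2BGR)); p=camera_params(n); print(n,p)
E
```

```text
pics
{'clock': 0.0, 'position': array([ 0.26536961, -0.56545863,  0.23053388]), 'ee_rot': array([ 9.76029191e-01,  2.17638537e-01, -1.83715091e-04, -6.71708726e-04]), 'grip_width': 0.9972827972969014}
scene {'mtx': array([[607.14725453,   0.        , 315.8444022 ],
       [  0.        , 607.14725453, 223.69306906],
       [  0.        ,   0.        ,   1.        ]]), 'k1': -0.17935945599375613, 'R': array([[ 0.81658856,  0.5768807 ,  0.01979351],
       [ 0.39192743, -0.52895572, -0.75272753],
       [-0.42376409,  0.62242631, -0.65803456]]), 't': array([-0.35842786, -0.16771404,  1.56882093])}
side {'mtx': array([[442.89527372,   0.        , 318.38660371],
       [  0.        , 442.89527372, 233.94552663],
       [  0.        ,   0.        ,   1.        ]]), 'k1': 0.03424517685746136, 'R': array([[-0.85338551, -0.52115127,  0.01159848],
       [-0.37323871,  0.5953434 , -0.71151887],
       [ 0.36390389, -0.6115289 , -0.70257126]]), 't': array([0.39289205, 0.22961686, 0.72313495])}
```

View pics/scene0.png

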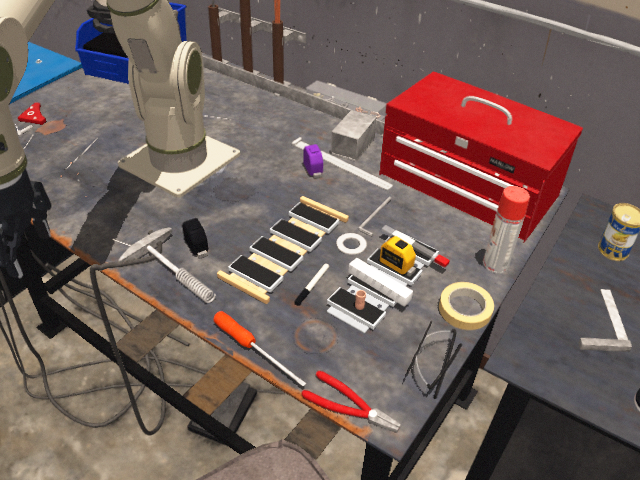

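View pics/side0.png

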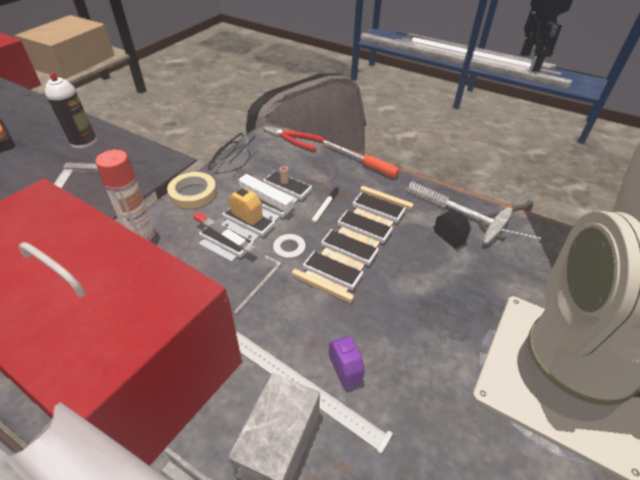

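Strip (far row), left to right: electrode tube with red cap (420,245), tape measure, yellow (398,254), alu bar (380,283), gas cup (360,300). The rack is the near row, (245,285) to (325,208). Lookalikes: purple case (313,160), black case (195,237), ruler (340,160), white knife (312,285). None of these are meant.

```bash
cat > h.py <<'E'
import cv2, numpy as np
from workcell import *
from scipy.spatial.transform import Rotation as Ro
def cast(p,px,z):
    px=np.array(px,float).reshape(-1,1,2)
    n=cv2.undistortPoints(px,p['mtx'],np.array([p['k1'],0,0,0,0.])).reshape(-1,2)
    R,t=np.array(p['R']),np.array(p['t']); c=-R.T@t
    d=np.c_[n,np.ones(len(n))]@R
    z=np.broadcast_to(z,len(n))
    return c+d*((z-c[2])/d[:,2])[:,None]
def proj(p,X):
    return cv2.projectPoints(np.array(X,float).reshape(-1,1,3),cv2.Rodrigues(np.array(p['R']))[0],np.array(p['t']),p['mtx'],np.array([p['k1'],0,0,0,0.]))[0].reshape(-1,2)
def crop(img,x0,y0,x1,y1,s,f):
    cv2.imwrite(f,cv2.cvtColor(cv2.resize(img[y0:y1,x0:x1],None,fx=s,fy=s,interpolation=cv2.INTER_CUBIC),cv2.COLOR_RGB2BGR))
E
python3 - <<'E'
from h import *
np.set_printoptions(precision=3,suppress=True)
a=cv2.imread('pics/scene0.png')[:,:,::-1]; crop(a,210,180,470,340,3,'pics/c1.png')
p=camera_params('scene')
print(cast(p,[[258,272],[277,251],[296,234],[316,217]],.02)); print(cast(p,[[420,245],[398,265],[378,290],[358,307]],.02))
p=camera_params('wrist'); print(p, get_obs()['position'])
E
```

```text
[[ 0.44  -0.207  0.02 ]
 [ 0.433 -0.135  0.02 ]
 [ 0.433 -0.067  0.02 ]
 [ 0.435  0.005  0.02 ]]
[[ 0.67   0.064  0.02 ]
 [ 0.662 -0.018  0.02 ]
 [ 0.664 -0.104  0.02 ]
 [ 0.656 -0.166  0.02 ]]
{'mtx': array([[341.349,   0.   , 318.772],
       [  0.   , 341.349, 237.067],
       [  0.   ,   0.   ,   1.   ]]), 'k1': -0.05410189553478256, 'R': array([[ 0.425, -0.905, -0.001],
       [-0.86 , -0.404,  0.313],
       [-0.284, -0.132, -0.95 ]]), 't': array([-0.625, -0.041,  0.383])} [ 0.265 -0.565  0.231]
```

View pics/c1.png

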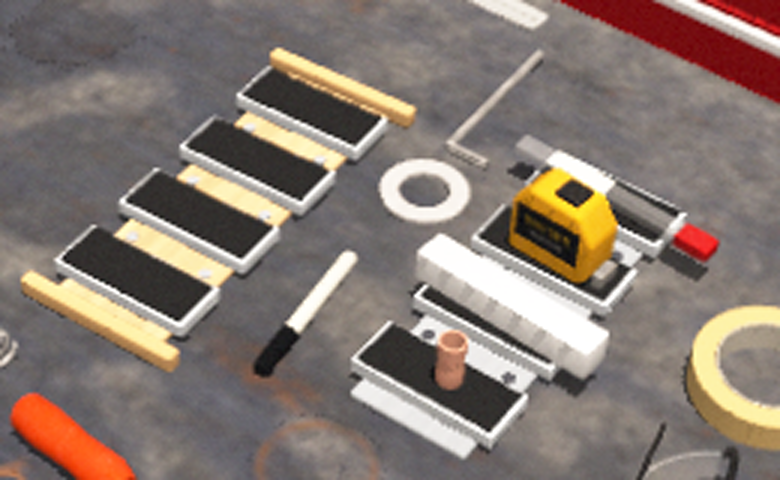

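Close crop confirms the choice: white tube with red cap, yellow tape, square bar, copper cup. The rack places are empty. Next I move above for a wrist look.

carry_out --commands '[[[0,0,-1,0,0,0.838],[0,0,-1,0,0,0.838],[0,0,-1,0,0,0.838],[0,0,-1,0,0,0.838],[0,0,-0.8,0,0,0.838],[0.38,-0.84,0,0,0,0],[0.38,-0.84,0,0,0,0],[0.38,-0.84,0,0,0,0],[0.38,-0.84,0,0,0,0],[0.38,-0.84,0,0,0,0],[0.38,-0.84,0,0,0,0],[0.38,-0.84,0,0,0,0],[0.38,-0.84,0,0,0,0],[0.38,-0.84,0,0,0,0],[0.38,-0.84,0,0,0,0],[0.38,-0.84,0,0,0,0],[0.38,-0.84,0,0,0,0],[0.38,-0.84,0,0,0,0],[0.38,-0.84,0,0,0,0],[0.38,-0.84,0,0,0,0]]]'

```text
clock: 1.77
position: [0.4938, -0.06, 0.4232]
ee_rot: [1.0, -0.0, -0.0, 0.0]
ft_force: [0.1, -1.4, 0.1]
grip_width: 0.999
grasp_force: 0.0
```

carry_out --commands '[[[0,0,0,0,0,0],[0,0,0,0,0,0]]]'

```text
clock: 1.93
position: [0.4939, -0.0596, 0.4229]
ee_rot: [1.0, 0.002, -0.0, -0.0]
ft_force: [-1.3, -1.0, -1.0]
grip_width: 1.001
grasp_force: 0.0
```

```bash
python3 - <<'E'
from h import *
p=camera_params('wrist'); a=camera('wrist'); cv2.imwrite('pics/w1.png',a[:,:,::-1])
import pickle; pickle.dump(p,open('w1.pkl','wb'))
o=get_obs(); print(o['position'],o['ee_rot'],o['clock'])
R=p['R']; print(-R.T@p['t'],R)
E
```

```text
[ 0.49352579 -0.0614909   0.42291755] [ 9.99999703e-01  6.56440309e-04 -4.01963878e-04  4.94503091e-05] 1.9833
[ 0.5748632  -0.05939927  0.56746324] [[ 4.53299869e-03 -9.99989534e-01 -6.19475519e-04]
 [-9.49557417e-01 -4.49863295e-03  3.13560956e-01]
 [-3.13560461e-01 -8.33143832e-04 -9.49567872e-01]]
```

View pics/w1.png

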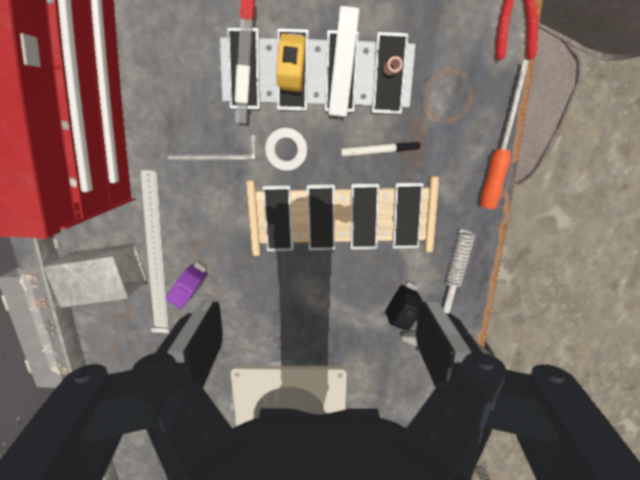

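Seen from above (up is +x, left is +y): tube (245,70), tape (291,60), bar (344,62) and cup (394,65) on the strip. The rack places run from (278,218) to (408,215).

```bash
python3 - <<'E'
from h import *
import pickle
np.set_printoptions(precision=4,suppress=True)
p=pickle.load(open('w1.pkl','rb')); b=cv2.imread('pics/w1.png'); hsv=cv2.cvtColor(b,cv2.COLOR_BGR2HSV)
def rects(m,x0,y0,x1,y1,amin,z,name):
    mm=np.zeros_like(m); mm[y0:y1,x0:x1]=m[y0:y1,x0:x1]
    for c in cv2.findContours(mm,cv2.RETR_EXTERNAL,cv2.CHAIN_APPROX_NONE)[0]:
        if cv2.contourArea(c)<amin: continue
        w=cast(p,c.reshape(-1,2),z)[:,:2].astype(np.float32)
        (cx,cy),(l,s),a=cv2.minAreaRect(w*1000)
        if l<s: l,s,a=s,l,a+90
        print(name,'c',np.round([cx,cy],1),'LxW',round(l,1),round(s,1),'ang',round((a+90)%180-90,2),'px',c.reshape(-1,2).mean(0).round())
V=hsv[...,2];S=hsv[...,1];H=hsv[...,0]
rects(((V<42)*255).astype(np.uint8),260,180,430,255,500,.02,'place')
rects(((V<42)*255).astype(np.uint8),370,25,410,115,200,.02,'blk')
w=((V>185)&(S<40))*255; w=w.astype(np.uint8)
rects(w,325,0,362,120,300,.045,'bar')
rects((((H>18)&(H<32)&(S>150)&(V>120))*255).astype(np.uint8),270,20,310,105,200,.084,'tape')
rects((((H<18)&(S>50)&(V>80))*255).astype(np.uint8),375,45,405,90,60,.057,'cup')
rects((((H>170)|(H<6))&(S>150)).astype(np.uint8)*255,235,0,260,25,40,.031,'cap')
a=b[:,:,::-1]; c=np.hstack([a[0:130,210:430]])
crop(a,210,0,430,130,3.6,'pics/c2.png')
E
```

```text
place c [414.1   8.2] LxW 73.3 32.2 ang 1.4 px [279. 225.]
place c [421.3 -63.4] LxW 83.7 32.4 ang 1.77 px [320. 223.]
bar c [659.6 -93.3] LxW 141.1 51.8 ang 0.54 px [344.  61.]
tape c [652.7 -22.6] LxW 65.9 32.3 ang -4.88 px [291.  62.]
cup c [ 655.5 -159.7] LxW 26.1 24.1 ang -86.98 px [393.  65.]
cap c [730.8  41.3] LxW 22.7 16.8 ang -2.31 px [247.   8.]
```

View pics/c2.png

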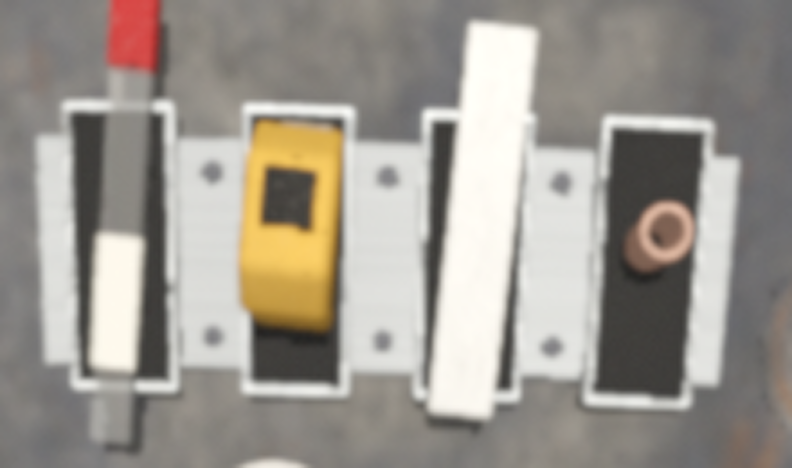

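Crop origin is (210,0) at 3.6x: tube end (111,441), cap base (133,69), bar corners, cup rim (666,230). Now the rack crop.

```bash
python3 - <<'E'
from h import *
import pickle
np.set_printoptions(precision=4,suppress=True)
p=pickle.load(open('w1.pkl','rb')); b=cv2.imread('pics/w1.png')
def W(pts,z): return cast(p,np.array(pts,float)/3.6+np.array([210,0])-.36,z)[:,:2]
print('tube',W([[90,440],[132,443],[95,233],[144,235],[109,68],[158,70]],.031))
print('bar',W([[467,20],[538,28],[495,416],[427,408]],.045))
print('tape',W([[258,122],[342,128]],.084), 'base far?',W([[242,310],[330,330]],.03))
print('cup',W([[666,230]],.057))
print('blocks',W([[120,108],[120,382],[299,110],[299,388],[655,124],[638,402]],.02))
crop(b[:,:,::-1],240,170,446,260,3.6,'pics/c3.png')
E
```

```text
tube [[0.5794 0.0674]
 [0.5781 0.0498]
 [0.6591 0.0605]
 [0.6582 0.0408]
 [0.7187 0.0517]
 [0.7178 0.0327]]
bar [[ 0.7311 -0.0861]
 [ 0.7286 -0.1127]
 [ 0.5888 -0.1002]
 [ 0.5917 -0.0727]]
tape [[ 0.6868 -0.0111]
 [ 0.6849 -0.0407]] base far? [[ 0.63    0.0024]
 [ 0.6224 -0.0332]]
cup [[ 0.6569 -0.1625]]
blocks [[ 0.7071  0.0503]
 [ 0.6028  0.0558]
 [ 0.706  -0.0211]
 [ 0.6003 -0.0195]
 [ 0.7021 -0.1632]
 [ 0.5957 -0.1624]]
```

View pics/c3.png

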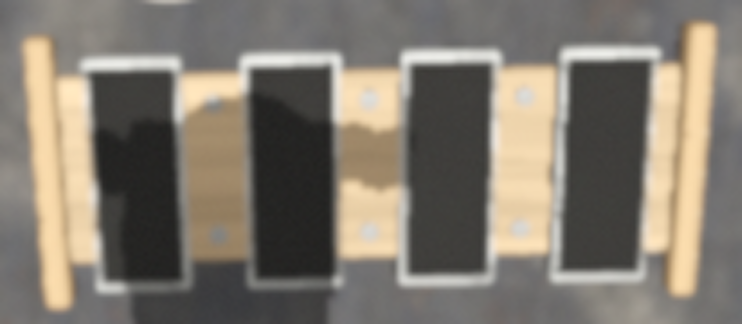

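```bash
python3 - <<'E'
from h import *
import pickle
np.set_printoptions(precision=4,suppress=True)
p=pickle.load(open('w1.pkl','rb'))
def W(pts,z): return cast(p,np.array(pts,float)/3.6+np.array([240,170])-.36,z)[:,:2]
Q=[[[82,64],[180,62],[189,289],[97,292]],[[242,60],[340,58],[341,285],[248,288]],[[402,56],[499,54],[493,281],[400,284]],[[561,52],[658,50],[642,277],[551,280]]]
C=[];
for q in Q:
    w=W(q,.02); C.append(w.mean(0)); print('len',np.linalg.norm(w[0]-w[3]),np.linalg.norm(w[1]-w[2]),'wid',np.linalg.norm(w[0]-w[1]),np.linalg.norm(w[3]-w[2]),'c',C[-1],'near',(w[2]+w[3])/2)
C=np.array(C); d=C[0]-C[3]; print('yaw deg',np.degrees(np.arctan2(-d[0],d[1])),np.linalg.norm(d)/3,C.mean(0))
ps=camera_params('scene')
print('scene check', cast(ps,np.array([[55,262],[115,228],[218,290],[180,330],[237,98],[272,66],[387,118],[350,155]])/3+[210,180],.02)[:,:2])
E
```

```text
len 0.10919945773836924 0.10846090402605871 wid 0.04406826248078254 0.04391803712390458 c [0.4242 0.0085] near [0.3698 0.0075]
len 0.10882240477880596 0.1082092932771752 wid 0.04387739506027971 0.04418093839378471 c [ 0.4265 -0.0634] near [ 0.3722 -0.0645]
len 0.10864503636986743 0.10815990869928871 wid 0.0434708038237141 0.044190378601786394 c [ 0.4287 -0.1352] near [ 0.3746 -0.1367]
len 0.10865882573533982 0.10826702189068396 wid 0.04374515978206788 0.043465322513046585 c [ 0.4311 -0.2066] near [ 0.3769 -0.2081]
yaw deg 1.8243994663719147 0.07173604923131698 [ 0.4276 -0.0991]
scene check [[ 0.3817 -0.2332]
 [ 0.3934 -0.1827]
 [ 0.4882 -0.1874]
 [ 0.4904 -0.2315]
 [ 0.3768 -0.0188]
 [ 0.3753  0.0281]
 [ 0.4814  0.0298]
 [ 0.4826 -0.0212]]
```

Poses are good enough. I'll start with the cup, its goal being the leftmost place (.425,.0085).

carry_out --commands '[[[0.453,0.279,0.758,0,0,0],[0.453,0.279,0.758,0,0,0],[0.453,0.279,0.758,0,0,0],[0.453,0.279,0.758,0,0,0],[0.453,0.279,0.758,0,0,0],[0.453,0.279,0.758,0,0,0],[0.453,0.279,0.758,0,0,0],[0.453,0.279,0.758,0,0,0],[0.453,0.279,0.758,0,0,0],[0,0,0,0,0,0],[0,0,0,0,0,0],[0,0,0,0,0,0]]]' --hand -0.2 --force 30

```text
clock: 2.98
position: [0.6564, -0.1631, 0.1513]
ee_rot: [1.0, -0.001, 0.0, 0.0]
ft_force: [0.8, 1.1, 0.5]
grip_width: 0.598
grasp_force: 0.0
```

```bash
python3 - <<'E'
from h import *
p=camera_params('wrist'); a=camera('wrist'); cv2.imwrite('pics/w2.png',a[:,:,::-1])
import pickle; pickle.dump(p,open('w2.pkl','wb'))
o=get_obs(); print(o['position'],o['ee_rot'],o['clock'])
print(proj(p,[[.657,-.1625,.057],o['position']]))
E
```

```text
[ 0.65684141 -0.16261824  0.1523693 ] [ 9.99999275e-01 -2.71502667e-04  1.11590373e-03  3.63365128e-04] 3.0333
[[317.84262436 239.20972369]
 [317.61729807 303.5240146 ]]
```

View pics/w2.png

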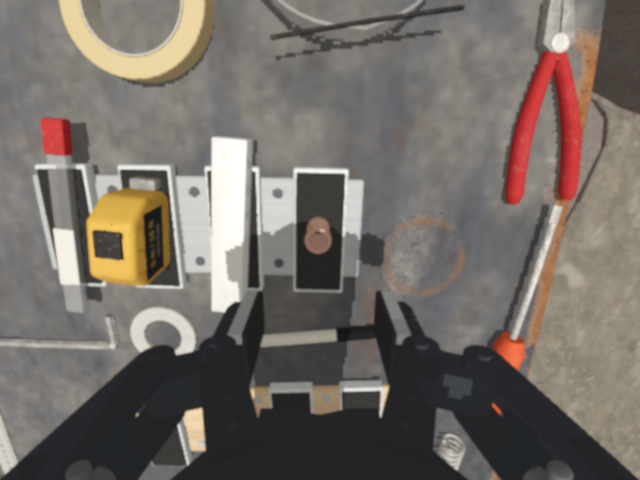

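The cup rim is at (318,237), as predicted within 1 mm. Descend and grip.

carry_out --commands '[[[0,0,0.75,0,0,0],[0,0,0.75,0,0,0],[0,0,0.75,0,0,0],[0,0,0.5,0,0,0],[0,0,0.25,0,0,0],[0,0,0,0,0,0],[0,0,0,0,0,0]]]'

```text
clock: 3.62
position: [0.6574, -0.1623, 0.0325]
ee_rot: [1.0, 0.0, 0.001, 0.0]
ft_force: [0.2, -0.7, -0.1]
grip_width: 0.599
grasp_force: 0.0
```

carry_out --commands '[[[0,0,0,0,0,0],[0,0,0,0,0,0],[0,0,0,0,0,0],[0,0,0,0,0,0],[0,0,0,0,0,0],[0,0,0,0,0,0],[0,0,0,0,0,0],[0,0,0,0,0,0]]]' --hand 1

```text
clock: 4.28
position: [0.6577, -0.1624, 0.0324]
ee_rot: [1.0, 0.0, 0.001, 0.0]
ft_force: [-1.8, -0.6, 6.7]
grip_width: 0.213
grasp_force: 29.2
```

```bash
python3 - <<'E'
from h import *
import pickle
np.set_printoptions(precision=4,suppress=True)
p=pickle.load(open('w2.pkl','rb')); b=cv2.imread('pics/w2.png')
print('tube',cast(p,[[42,118],[70,120],[45,154],[72,155],[64,308],[82,312]],.031)[:,:2])
print('bar',cast(p,[[213,137],[253,140],[249,314],[212,311]],.045)[:,:2])
cv2.imwrite('pics/c4.png',cv2.resize(b[105:325,25:265],None,fx=2.6,fy=2.6,interpolation=cv2.INTER_CUBIC))
E
```

```text
tube [[0.7462 0.0484]
 [0.744  0.0258]
 [0.7192 0.0521]
 [0.7179 0.0296]
 [0.5824 0.069 ]
 [0.5786 0.0525]]
bar [[ 0.7299 -0.0879]
 [ 0.7275 -0.1164]
 [ 0.5867 -0.1045]
 [ 0.5894 -0.0734]]
```

View pics/c4.png

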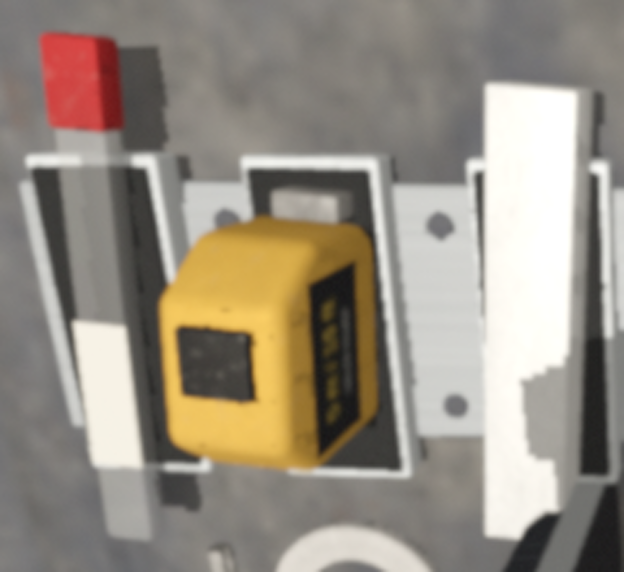

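The cup is gripped (18 mm). Carry it over the leftmost place.

carry_out --commands '[[[0,0,-0.5,0,0,0],[0,0,-1,0,0,0],[0,0,-1,0,0,0],[-0.727,-0.534,0,0,0,0],[-0.727,-0.534,0,0,0,0],[-0.727,-0.534,0,0,0,0],[-0.727,-0.534,0,0,0,0],[-0.727,-0.534,0,0,0,0],[-0.727,-0.534,0,0,0,0],[-0.727,-0.534,0,0,0,0],[-0.727,-0.534,0,0,0,0],[0,0,0,0,0,0],[0,0,0,0,0,0],[0,0,0,0,0,0]]]'

```text
clock: 5.45
position: [0.4247, 0.0083, 0.1312]
ee_rot: [1.0, -0.0, 0.001, 0.0]
ft_force: [0.1, 0.1, -0.8]
grip_width: 0.219
grasp_force: 29.5
```

```bash
python3 - <<'E'
from h import *
np.set_printoptions(precision=4,suppress=True)
p=camera_params('wrist'); a=camera('wrist'); cv2.imwrite('pics/w3.png',a[:,:,::-1])
import pickle; pickle.dump(p,open('w3.pkl','wb'))
o=get_obs(); print(o['position'],o['clock'])
C=[[.4242,.0085,.02],[.4265,-.0634,.02],[.4287,-.1352,.02],[.4311,-.2066,.02]]
print(proj(p,C))
for q in proj(p,C): cv2.circle(a,tuple(int(v) for v in q),2,(255,0,0),-1)
cv2.imwrite('pics/w3m.png',a[:,:,::-1])
E
```

```text
[0.4249 0.0081 0.131 ] 5.5
[[318.2894 233.8606]
 [409.5587 231.0788]
 [498.9867 228.4946]
 [584.09   225.8135]]
```

View pics/w3m.png

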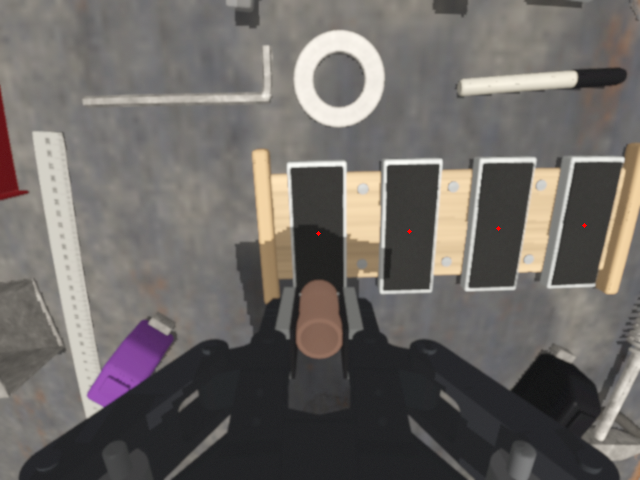

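The marks sit on the diagonals' crossings of the places, so the rack centres hold. Lower the cup and release.

carry_out --commands '[[[0,0,0.8,0,0,0],[0,0,0.8,0,0,0],[0,0,0.4,0,0,0],[0,0,0.25,0,0,0],[0,0,0.18,0,0,0],[0,0,0,0,0,0],[0,0,0,0,0,0],[0,0,0,0,0,0]]]'

```text
clock: 6.17
position: [0.4248, 0.0085, 0.0339]
ee_rot: [1.0, -0.0, 0.001, 0.0]
ft_force: [-0.3, -0.0, -0.3]
grip_width: 0.216
grasp_force: 29.6
```

carry_out --commands '[[[0,0,0,0,0,0],[0,0,0,0,0,0],[0,0,0,0,0,0],[0,0,0,0,0,0],[0,0,0,0,0,0],[0,0,-0.5,0,0,0],[0,0,-0.8,0,0,0],[0,0,-1,0,0,0],[0,0,-0.7,0,0,0]]]' --hand -0.2

```text
clock: 6.92
position: [0.4243, 0.009, 0.156]
ee_rot: [1.0, 0.0, 0.001, -0.0]
ft_force: [1.3, -0.6, -0.3]
grip_width: 0.599
grasp_force: 0.0
```

carry_out --commands '[[[0.733,0.318,0,0,0,0],[0.733,0.318,0,0,0,0],[0.733,0.318,0,0,0,0],[0.733,0.318,0,0,0,0],[0.733,0.318,0,0,0,0],[0.733,0.318,0,0,0,0],[0.733,0.318,0,0,0,0],[0.733,0.318,0,0,0,0],[0,0,0,0,0,0.45],[0,0,0,0,0,0.433],[0,0,0.8,0,0,0],[0,0,0.4,0,0,0],[0,0,0,0,0,0],[0,0,0,0,0,0]]]'

```text
clock: 8.08
position: [0.658, -0.0931, 0.1047]
ee_rot: [0.999, -0.046, -0.001, -0.0]
ft_force: [-0.1, -0.2, 1.1]
grip_width: 0.603
grasp_force: 0.0
```

```bash
python3 - <<'E'
from h import *
np.set_printoptions(precision=4,suppress=True)
p=camera_params('wrist'); a=camera('wrist'); 
o=get_obs(); print(o['position'],o['ee_rot'],o['clock'])
hsv=cv2.cvtColor(a,cv2.COLOR_RGB2HSV)
th=np.radians(-5.3); u=np.array([np.cos(th),np.sin(th),0]);v=np.array([-u[1],u[0],0]);c=np.array([.659,-.093,.045])
for q in proj(p,[c+s*.07*u+t*.0125*v for s in(1,-1) for t in (1,-1)]): cv2.circle(a,tuple(int(x+.5) for x in q),1,(255,0,0),-1)
cv2.imwrite('pics/w4.png',cv2.resize(a[40:400,100:540,::-1],None,fx=1.6,fy=1.6))
E
```

```text
[ 0.6588 -0.0931  0.106 ] [ 0.9989 -0.0462  0.0002 -0.    ] 8.1333
```

View pics/w4.png

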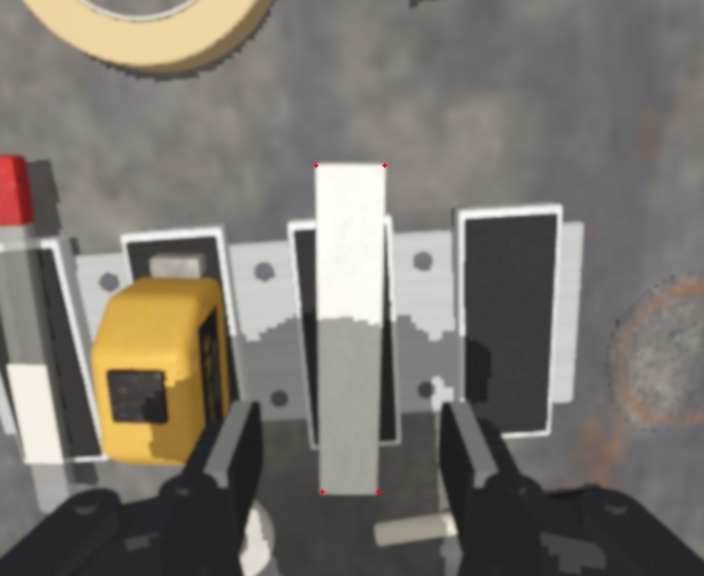

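The bar's corners match the estimate. Descend and grip.

carry_out --commands '[[[0,0,0.7,0,0,0],[0,0,0.7,0,0,0],[0,0,0.4,0,0,0],[0,0,0.17,0,0,0],[0,0,0,0,0,0],[0,0,0,0,0,0]]]'

```text
clock: 8.63
position: [0.6594, -0.0933, 0.0279]
ee_rot: [0.999, -0.046, 0.001, 0.0]
ft_force: [-0.4, 0.4, 0.4]
grip_width: 0.598
grasp_force: 0.0
```

carry_out --commands '[[[0,0,0,0,0,0],[0,0,0,0,0,0],[0,0,0,0,0,0],[0,0,0,0,0,0],[0,0,0,0,0,0],[0,0,0,0,0,0],[0,0,0,0,0,0]]]' --hand 1 --force 50

```text
clock: 9.22
position: [0.6594, -0.0928, 0.028]
ee_rot: [0.999, -0.046, 0.001, 0.0]
ft_force: [-0.1, 1.3, 6.4]
grip_width: 0.279
grasp_force: 51.2
```

carry_out --commands '[[[0,0,-0.5,0,0,0],[0,0,-1,0,0,0],[0,0,-1,0,0,0],[0,0,0,0,0,-0.45],[0,0,0,0,0,-0.433],[-0.727,-0.092,0,0,0,0],[-0.727,-0.092,0,0,0,0],[-0.727,-0.092,0,0,0,0],[-0.727,-0.092,0,0,0,0],[-0.727,-0.092,0,0,0,0],[-0.727,-0.092,0,0,0,0],[-0.727,-0.092,0,0,0,0],[-0.727,-0.092,0,0,0,0],[0,0,0,0,0,-0.3],[0,0,0,0,0,0],[0,0,0,0,0,0],[0,0,0,0,0,0]]]'

```text
clock: 10.63
position: [0.4267, -0.0636, 0.1267]
ee_rot: [1.0, 0.015, 0.0, -0.0]
ft_force: [-0.5, 0.3, -2.5]
grip_width: 0.281
grasp_force: 50.1
```

carry_out --commands '[[[0,0,0.8,0,0,0],[0,0,0.8,0,0,0],[0,0,0.4,0,0,0],[0,0,0.25,0,0,0],[0,0,0.18,0,0,0],[0,0,0,0,0,0],[0,0,0,0,0,0],[0,0,0,0,0,0]]]'

```text
clock: 11.3
position: [0.4268, -0.0638, 0.03]
ee_rot: [1.0, 0.016, 0.001, 0.0]
ft_force: [0.3, 0.3, -3.4]
grip_width: 0.279
grasp_force: 50.1
```

carry_out --commands '[[[0,0,0,0,0,0],[0,0,0,0,0,0],[0,0,0,0,0,0],[0,0,0,0,0,0],[0,0,-0.5,0,0,0],[0,0,-0.8,0,0,0],[0,0,-1,0,0,0],[0,0,-1,0,0,0],[0,0,0,0,0,0],[0,0,0,0,0,0]]]' --hand 0.1

```text
clock: 12.13
position: [0.4274, -0.064, 0.1636]
ee_rot: [1.0, 0.016, 0.002, 0.001]
ft_force: [-0.5, 0.1, -1.4]
grip_width: 0.449
grasp_force: 0.0
```

carry_out --commands '[[[0,0,0,0,0,0.3],[0.703,-0.131,0,0,0,0],[0.703,-0.131,0,0,0,0],[0.703,-0.131,0,0,0,0],[0.703,-0.131,0,0,0,0],[0.703,-0.131,0,0,0,0],[0.703,-0.131,0,0,0,0],[0.703,-0.131,0,0,0,0],[0.703,-0.131,0,0,0,0],[0,0,0,0,0,0],[0,0,0,0,0,0],[0,0,0,0,0,0]]]' --hand -0.4

```text
clock: 13.13
position: [0.6499, -0.0217, 0.1598]
ee_rot: [1.0, 0.0, -0.001, -0.0]
ft_force: [0.1, 0.6, 1.1]
grip_width: 0.699
grasp_force: 0.0
```

```bash
python3 - <<'E'
from h import *
import pickle
np.set_printoptions(precision=4,suppress=True)
p=camera_params('wrist'); a=camera('wrist'); pickle.dump(p,open('w5.pkl','wb'))
o=get_obs(); print(o['position'],o['clock'])
cv2.imwrite('pics/w5.png',a[:,:,::-1])
cv2.imwrite('pics/c5.png',cv2.resize(a[130:330,190:450,::-1],None,fx=3,fy=3,interpolation=cv2.INTER_CUBIC))
E
```

```text
[ 0.6499 -0.0219  0.1604] 13.1833
```

View pics/c5.png

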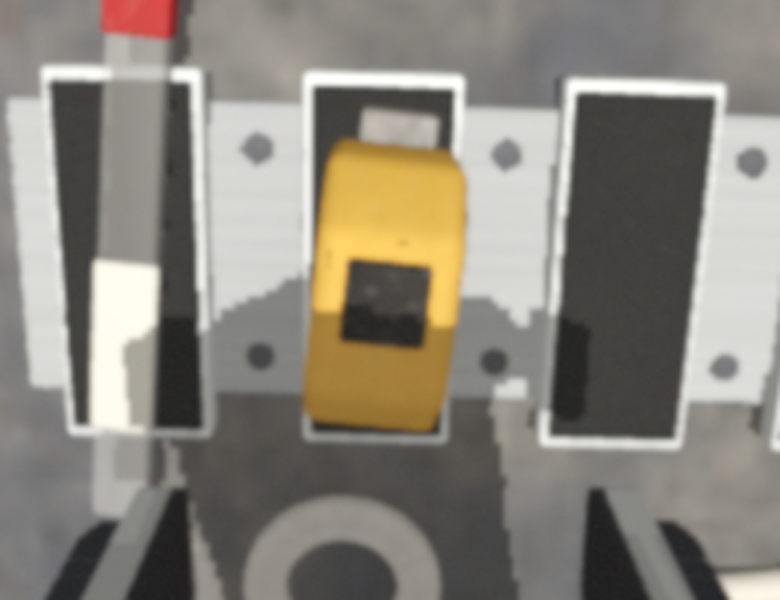

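```bash
python3 - <<'E'
from h import *
import pickle
np.set_printoptions(precision=4,suppress=True)
p=pickle.load(open('w5.pkl','rb'))
W=lambda q,z:cast(p,np.array(q)/3+[190,130]-.33,z)[:,:2]
print('button',W([[350,262],[342,342],[430,268],[423,348]],.084))
print('near',W([[305,415],[435,428]],.081)); print('edges',W([[313,300],[305,400],[463,300],[445,400]],.08))
print('hook',W([[362,108],[440,116]],.03),W([[362,108],[440,116]],.04),'tube ctr',W([[125,513],[125,348-87],[138,35]],.031), W([[93,513],[90,430],[157,432],[93,260],[160,263],[105,34],[172,37]],.031))
for q in [W([[313,300],[305,400]],.08),W([[350,262],[342,342]],.084),W([[430,268],[423,348]],.084)]:
    d=q[0]-q[1];print(np.degrees(np.arctan2(d[1],d[0])))
E
```

```text
button [[ 0.6721 -0.0134]
 [ 0.6532 -0.0114]
 [ 0.6707 -0.0312]
 [ 0.6518 -0.0299]]
near [[ 0.6338 -0.0022]
 [ 0.6305 -0.0331]]
edges [[ 0.662  -0.0047]
 [ 0.6372 -0.0022]
 [ 0.662  -0.0391]
 [ 0.6373 -0.0354]]
hook [[ 0.6998 -0.015 ]
 [ 0.6977 -0.0357]] [[ 0.7009 -0.0152]
 [ 0.6989 -0.0351]] tube ctr [[0.5797 0.0574]
 [0.6582 0.0509]
 [0.7188 0.0429]] [[0.5797 0.0671]
 [0.6071 0.0654]
 [0.6065 0.0457]
 [0.6585 0.0598]
 [0.6576 0.0412]
 [0.7191 0.0515]
 [0.7182 0.0341]]
-5.660448099035791
-6.146475271360061
-4.058592460886647
```

The tape sits at about (.662,-.022), yaw about -6°, hook to the far side. Grip it.

carry_out --commands '[[[0.3,0,0,0,0,0],[0,0,0,0,0,0.967],[0,0,0.7,0,0,0],[0,0,0.7,0,0,0],[0,0,0.7,0,0,0],[0,0,0.5,0,0,0],[0,0,0.27,0,0,0],[0,0,0,0,0,0],[0,0,0,0,0,0]]]'

```text
clock: 13.93
position: [0.6628, -0.022, 0.0472]
ee_rot: [0.999, -0.051, 0.0, 0.0]
ft_force: [0.0, -0.4, 1.0]
grip_width: 0.701
grasp_force: 0.0
```

carry_out --commands '[[[0,0,0,0,0,0],[0,0,0,0,0,0],[0,0,0,0,0,0],[0,0,0,0,0,0],[0,0,0,0,0,0],[0,0,0,0,0,0],[0,0,0,0,0,0]]]' --hand 1

```text
clock: 14.52
position: [0.6639, -0.0216, 0.0484]
ee_rot: [0.999, -0.051, 0.001, 0.0]
ft_force: [-1.7, 0.3, 8.1]
grip_width: 0.388
grasp_force: 50.4
```

carry_out --commands '[[[0,0,-0.5,0,0,0],[0,0,-1,0,0,0],[0,0,-1,0,0,0],[0,0,0,0,0,-0.5],[0,0,0,0,0,-0.467],[-0.731,0.354,0,0,0,0],[-0.731,0.354,0,0,0,0],[-0.731,0.354,0,0,0,0],[-0.731,0.354,0,0,0,0],[-0.731,0.354,0,0,0,0],[-0.731,0.354,0,0,0,0],[-0.731,0.354,0,0,0,0],[-0.731,0.354,0,0,0,0],[0,0,0,0,0,-0.3],[0,0,0,0,0,0],[0,0,0,0,0,0],[0,0,0,0,0,0]]]'

```text
clock: 15.93
position: [0.4299, -0.1344, 0.1468]
ee_rot: [1.0, 0.016, 0.001, 0.0]
ft_force: [0.2, 0.0, -3.1]
grip_width: 0.387
grasp_force: 50.8
```

```bash
python3 - <<'E'
from h import *
p=camera_params('wrist'); a=camera('wrist')
o=get_obs(); print(o['position'],o['ee_rot'],o['clock'])
cv2.imwrite('pics/w6.png',a[:,:,::-1])
E
```

```text
[ 0.42983016 -0.13430152  0.14664508] [ 9.99869249e-01  1.61661612e-02  3.59277404e-04 -1.03643443e-04] 15.9833
```

View pics/w6.png

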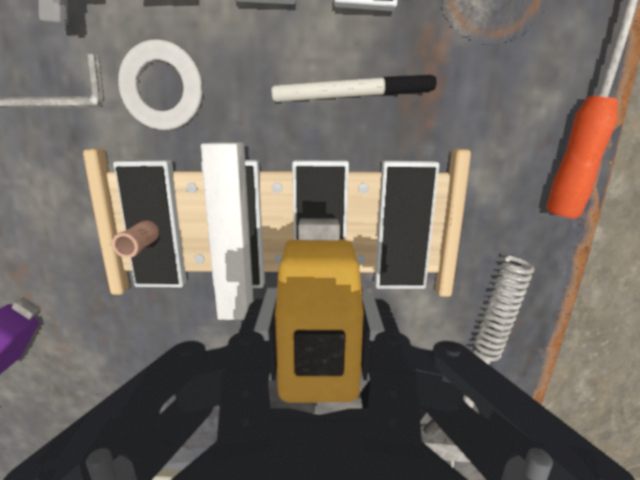

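The tape is held squarely over place 3, with the cup and bar standing on the leftmost two. Lower it.

carry_out --commands '[[[0,0.02,0.8,0,0,0],[0,0,0.8,0,0,0],[0,0,0.4,0,0,0],[0,0,0.25,0,0,0],[0,0,0.18,0,0,0],[0,0,0,0,0,0],[0,0,0,0,0,0],[0,0,0,0,0,0]]]'

```text
clock: 16.65
position: [0.4299, -0.1359, 0.05]
ee_rot: [1.0, 0.016, 0.001, 0.0]
ft_force: [0.0, 0.2, -3.1]
grip_width: 0.39
grasp_force: 51.0
```

carry_out --commands '[[[0,0,0,0,0,0],[0,0,0,0,0,0],[0,0,0,0,0,0],[0,0,0,0,0,0],[0,0,-0.4,0,0,0],[0,0,-0.8,0,0,0],[0,0,-0.9,0,0,0],[0,0,-0.9,0,0,0],[0,0,0,0,0,0]]]' --hand 0

```text
clock: 17.4
position: [0.4323, -0.1365, 0.1759]
ee_rot: [1.0, 0.016, 0.004, 0.002]
ft_force: [0.6, -0.6, 0.3]
grip_width: 0.499
grasp_force: 0.0
```

carry_out --commands '[[[0,0,0,0,0,0.3],[0.642,-0.513,0,0,0,0],[0.642,-0.513,0,0,0,0],[0.642,-0.513,0,0,0,0],[0.642,-0.513,0,0,0,0],[0.642,-0.513,0,0,0,0],[0.642,-0.513,0,0,0,0],[0.642,-0.513,0,0,0,0],[0.642,-0.513,0,0,0,0],[0.642,-0.513,0,0,0,0],[0,0,0,0,0,0.5],[0,0,0,0,0,0.517],[0,0,0.9,0,0,0],[0,0,0.85,0,0,0],[0,0,0,0,0,0],[0,0,0,0,0,0],[0,0,0,0,0,0]]]' --hand 0.15

```text
clock: 18.82
position: [0.661, 0.049, 0.1012]
ee_rot: [0.999, -0.053, 0.001, -0.0]
ft_force: [-0.1, 0.7, 0.3]
grip_width: 0.421
grasp_force: 0.0
```

```bash
python3 - <<'E'
from h import *
import pickle
p=camera_params('wrist'); a=camera('wrist'); pickle.dump(p,open('w7.pkl','wb'))
o=get_obs(); print(o['position'],o['ee_rot'],o['clock'])
th=np.radians(-6.1); u=np.array([np.cos(th),np.sin(th),0]);v=np.array([-u[1],u[0],0]);c=np.array([.662,.0487,.031])
q=proj(p,[c+s*.0845*u+t*.009*v for s in(1,-1) for t in (1,-1)]); print(q)
for x in q: cv2.circle(a,tuple(int(i+.5) for i in x),1,(0,255,0),-1)
cv2.imwrite('pics/w7.png',cv2.resize(a[40:400,120:520,::-1],None,fx=1.6,fy=1.6))
E
```

```text
[0.66136158 0.0490976  0.10181487] [ 9.98576635e-01 -5.33118532e-02  1.57352015e-03 -2.74255179e-04] 18.8667
[[304.10792003 117.34842405]
 [334.2048905  117.34738406]
 [307.13884192 355.26397471]
 [331.04218551 355.2721322 ]]
```

View pics/w7.png

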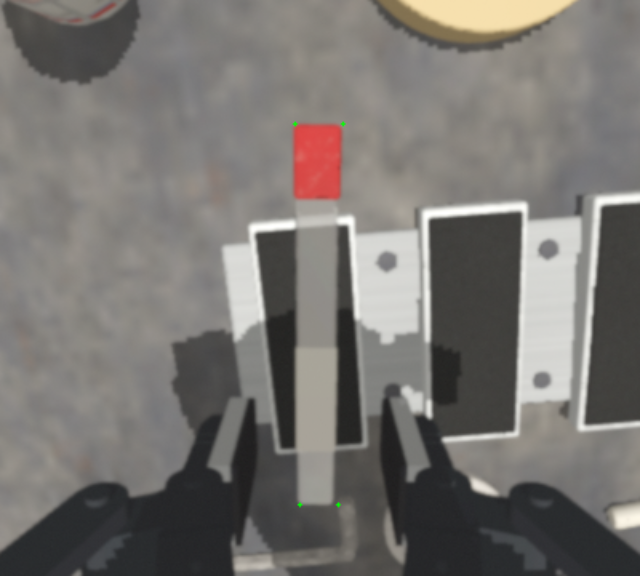

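The tube's ends match the green marks. Descend slowly.

carry_out --commands '[[[0,0,0.7,0,0,0],[0,0,0.6,0,0,0],[0,0,0.35,0,0,0],[0,0,0.2,0,0,0],[0,0,0.08,0,0,0],[0,0,0,0,0,0],[0,0,0,0,0,0]]]'

```text
clock: 19.45
position: [0.661, 0.0491, 0.0235]
ee_rot: [0.999, -0.053, 0.001, -0.0]
ft_force: [0.5, -0.1, 0.1]
grip_width: 0.424
grasp_force: 0.0
```

carry_out --commands '[[[0,0,0,0,0,0],[0,0,0,0,0,0],[0,0,0,0,0,0],[0,0,0,0,0,0],[0,0,0,0,0,0],[0,0,0,0,0,0],[0,0,0,0,0,0]]]' --hand 1 --force 25

```text
clock: 20.03
position: [0.661, 0.049, 0.0235]
ee_rot: [0.999, -0.053, 0.001, -0.0]
ft_force: [-0.9, -1.2, 6.0]
grip_width: 0.206
grasp_force: 26.1
```

carry_out --commands '[[[0,0,-0.4,0,0,0],[0,0,-0.8,0,0,0],[0,0,-0.9,0,0,0],[0,0,-0.9,0,0,0],[0,0,0,0,0,-0.517],[0,0,0,0,0,-0.5],[-0.578,0.639,0,0,0,0],[-0.578,0.639,0,0,0,0],[-0.578,0.639,0,0,0,0],[-0.578,0.639,0,0,0,0],[-0.578,0.639,0,0,0,0],[-0.578,0.639,0,0,0,0],[-0.578,0.639,0,0,0,0],[-0.578,0.639,0,0,0,0],[-0.578,0.639,0,0,0,0],[-0.578,0.639,0,0,0,0],[0,0,0,0,0,-0.3],[0,0,0,0,0,0],[0,0,0,0,0,0],[0,0,0,0,0,0]]]'

```text
clock: 21.7
position: [0.4296, -0.2058, 0.1422]
ee_rot: [1.0, 0.016, 0.0, -0.0]
ft_force: [0.5, 0.1, -1.0]
grip_width: 0.204
grasp_force: 25.3
```

carry_out --commands '[[[0,0.02,0.8,0,0,0],[0,0,0.8,0,0,0],[0,0,0.6,0,0,0],[0,0,0.4,0,0,0],[0,0,0.24,0,0,0],[0,0,0.09,0,0,0],[0,0,0,0,0,0],[0,0,0,0,0,0]]]'

```text
clock: 22.37
position: [0.4298, -0.2075, 0.0257]
ee_rot: [1.0, 0.016, 0.001, 0.0]
ft_force: [-0.4, 0.5, 0.0]
grip_width: 0.201
grasp_force: 25.3
```

carry_out --commands '[[[0,0,0,0,0,0],[0,0,0,0,0,0],[0,0,0,0,0,0],[0,0,0,0,0,0],[0,0,-0.3,0,0,0],[0,0,-0.8,0,0,0],[0,0,-0.9,0,0,0],[0,0,-0.9,0,0,0],[0,0,-0.9,0,0,0],[0.6,-0.7,-0.7,0,0,0],[0.6,-0.7,-0.7,0,0,0],[0.6,-0.7,-0.7,0,0,0],[0.6,-0.7,-0.7,0,0,0],[0,0,0,0,0,0],[0,0,0,0,0,0],[0,0,0,0,0,0]]]' --hand 0.2

```text
clock: 23.7
position: [0.5117, -0.1043, 0.2779]
ee_rot: [1.0, 0.016, -0.0, 0.0]
ft_force: [-0.5, 0.1, 0.1]
grip_width: 0.403
grasp_force: 0.0
```

```bash
python3 - <<'E'
from h import *
import pickle
p=camera_params('wrist'); a=camera('wrist'); pickle.dump(p,open('w8.pkl','wb'))
o=get_obs(); print(o['position'],o['clock'])
C=[[.4242,.0085,.02],[.4265,-.0634,.02],[.4287,-.1352,.02],[.4311,-.2066,.02]]
print(proj(p,C))
cv2.imwrite('pics/w8.png',a[:,:,::-1])
q=proj(p,C).mean(0).astype(int); x,y=max(q[0]-150,0),max(q[1]-105,0); print(x,y)
cv2.imwrite('pics/c8.png',cv2.resize(a[y:y+210,x:x+300,::-1],None,fx=2.6,fy=2.6,interpolation=cv2.INTER_CUBIC))
E
```

```text
[ 0.51127487 -0.10491306  0.27736937] 23.75
[[228.12245371 260.96926646]
 [284.37616942 261.03047527]
 [340.85143025 261.09088426]
 [396.82454711 260.9258532 ]]
162 156
```

View pics/c8.png

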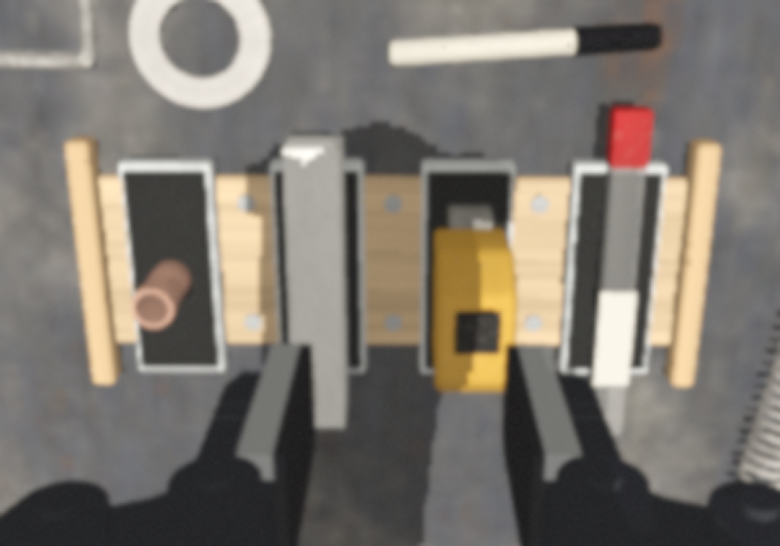

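```bash
python3 - <<'E'
from h import *
import pickle
np.set_printoptions(precision=4,suppress=True)
p=pickle.load(open('w8.pkl','rb'))
W=lambda q,z:cast(p,np.array(q)/2.6+[162,156]-.3,z)[:,:2]
print('cup',W([[155,308]],.057),'bar',W([[283,140],[343,138],[347,428],[312,430]],.045),'tape btn',W([[477,332]],.084),'edges',W([[435,240],[437,385]],.08),'hook',W([[447,206],[490,205]],.04),'near',W([[470,390]],.081),'tube',W([[610,107],[652,108],[624,432]],.031),W([[602,260],[641,260]],.031))
print('places',W([[120,164],[212,164],[225,370],[140,370]],.02).mean(0),W([[573,166],[665,167],[648,373],[562,373]],.02).mean(0))
E
```

```text
cup [[0.4226 0.0073]] bar [[ 0.4994 -0.05  ]
 [ 0.5011 -0.0763]
 [ 0.3559 -0.0794]
 [ 0.3542 -0.0623]] tape btn [[ 0.4286 -0.136 ]] edges [[ 0.4678 -0.1168]
 [ 0.4007 -0.1204]] hook [[ 0.4698 -0.1233]
 [ 0.4708 -0.1427]] near [[ 0.3992 -0.1348]] tube [[ 0.5158 -0.1948]
 [ 0.516  -0.2139]
 [ 0.3488 -0.2196]] [[ 0.4423 -0.1986]
 [ 0.4429 -0.2172]]
places [0.4256 0.0076] [ 0.4309 -0.2069]
```

Everything is within a few mm of the place centres, upright and lengthwise, and the gripper is clear.

```bash
python3 -c "
from workcell import *
print(hand_in())"
```

```text
the job is handed in; nothing more can be done
None
```

The job is handed in: left to right, the rack holds the gas cup, aluminium bar, tape measure and electrode tube (reverse of the strip), each within about 4 mm of its place's centre on the last look; I did not get a verdict back.

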